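# Clamp the print mechanism in its test nest and hold the feed dial at the third click

## Task

Get the print mechanism ready and hold its test running: push the carriage that carries it fully home against the black stop block, flip the cam lever all the way over to lock it, and then turn the sprung dial on the control box clockwise, past its first and second clicks, to the third (three dots) and no farther. The dial springs back if let go, so finish while still holding it at the third click with the gripper; leave the rolls, tape, screwdriver, bottle and spare roller lying around where they are.

Things in the scene. Friction and masses are not known exactly. Their poses are not given: they have to be found in the camera images.
- nest: Test nest, fixed: aluminium plate 270 mm long (x, -125 to +145 mm), 150 wide (y), 12 thick. Origin on the table under it; x = the way the carriage slides home, z up. Carries a sliding carriage (centred at y = +25 mm) with a black print mechanism (top 56 mm above the table), a black stop block at x = +67 to +97 mm (top 52 mm) and, at y = -55 mm, a cam lever with a vertical locking pin beside it.
- carriage (a joint): How far the carriage has slid along the nest's +x, m: 0 = fully out, 0.060 = fully home on the stop block. Friction 2.5 N plus slow damping (8 N per m/s); it stays where it is left. It has an upright push tab at its -x end.
- tab_face (a point): Centre of the push tab's outer face (the face that looks along the nest's -x), 50 mm above the table; moves with the carriage. The tab is a plate 56 mm wide (y), 8 mm thick, its top 70 mm above the table. Free room in front of it.
- cam_lever (a joint): Angle of the cam lever, rad: 0 = free, leaning 0.55 from upright to the nest's -x; 1.1 = locked, leaning 0.55 to its +x. Swings up and over in the nest's x-z plane; stays where left (friction 0.09 N m). Going over, it lowers the locking pin 12 mm behind the carriage's side rib; with the carriage not home the pin lands on the rib and the lever stops short.
- lever_pivot (a point): The lever's pivot, 50 mm above the table. The steel lever rod is 12 mm thick, 85 mm from pivot to ball centre; two cheeks beside it at the pivot reach 62 mm above the table. A level push along the nest's +x at about 90 mm above the table meets the rod through its whole swing.
- lever_ball (a point): Centre of the black ball, 20 mm across, at the lever's end; moves with the lever.
- control_box: Control box, fixed: black box 200 mm (x) by 170 mm (y), 60 mm high, origin on the table under its centre, z up. On top is the dial; one, two and three white dots on the top face, 84 mm from the dial's axis, mark where the dial's arm points at the first, second and third click.
- dial_axis (a point): The dial's vertical axis at the level of the box's top face (60 mm above the table).
- dial (a joint): Angle of the dial, rad: 0 = at rest, grows clockwise seen from above; clicks at 0.5, 1.0, 1.5, stop at 1.9. At angle q the post lies from the dial axis in direction pi + 0.75 - q, anticlockwise from the box's +x. A spring turns it back to 0 from anywhere when let go: 0.22 N m at rest, 0.37 at the third click (6 N at the post); each click adds up to about 0.15 N m.
- dial_post (a point): Middle of the upright steel post on the dial's arm: 16 mm in diameter, 60 mm from the dial axis, standing clear from 76 to 116 mm above the table; this point is 96 mm up and moves with the dial. It can be gripped from above or pushed. The dial's hub (64 mm across) and arm reach no higher than 83 mm above the table.
- roll_a_mid (a point): Bystander: middle of a small paper roll, 40 mm across, 57 mm high, standing on the far end of the nest's plate.
- roll_b_mid (a point): Bystander: middle of a paper roll, 52 mm across, 80 mm high, standing on the table.
- roll_c_mid (a point): Bystander: middle of a paper roll, 44 mm across, 57 mm high, standing on the table.
- tape_mid (a point): Bystander: middle of a roll of tape lying flat, 90 mm across, 24 mm high, beyond the control box.
- driver_grip (a point): Bystander: handle of a screwdriver lying on the table.
- cleaner_mid (a point): Bystander: middle of a white bottle, 50 mm across, 110 mm high.
- platen_mid (a point): Bystander: middle of a black roller with a steel shaft, 105 mm long, 18 mm thick, lying on the table.

How it is judged:
By the outcome, as a careful person would: the job done as asked, in the order asked, and still so for the second after the job is handed in, while the arm keeps its last pose, push and grip.
It also fails if it takes over 67 s, if anything falls off the work surface, if the arm or the gripper's body presses on something with over 40 N, if the wrist force passes 120 N, or if a joint passes its speed limit or range.

## Robot

A 6-joint arm with a two-finger parallel gripper is mounted at the origin on the work surface. World frame = base frame: x ahead of the robot, y to its left, z up, the work surface at z = 0. Lengths are in m, angles in degrees, forces in N, time in s.
With the tool pointing down it reaches from about 0.375 to 0.9 m from the base axis. Payload 3.1 kg.
Tool frame: the origin (TCP) lies on the centre line of the jaws, within the pads' length; the fingertips stand 25 mm ahead of it and the grasp point (between the pads) lies 6 mm ahead of it; z points along the fingers, y is the line along which they close (so a half turn about z gives the same grasp; the last joint's range is limited). The gripper opens to 87 mm and grips with 3 to 60 N. Pads are 19 mm wide; open, the fingers measure 117 mm over their backs; the gripper's body (75 mm by 190 mm) begins 51 mm behind the grasp point.
Start: joints at [60.533, 30.224, 82.088, -0, 67.689, -10.227], TCP at [0.206, 0.59, 0.248] pointing down, gripper open.
Joint ranges: [-176.69, 176.69], [-43.24, 126.21], [12.49, 139.97], [-82, 262], [0, 151.66], [-163.58, 163.58]. Speed limits (degrees/s): [159.86, 159.86, 180, 180, 180, 180].

## Interface

Orientations are given as a 3x3 rotation matrix whose columns are the frame's x, y, z axes.
In Python, from rig import bot, cams, models gives the robot as it stands. The module is installed in compiled form; this text tells all that it offers.
- The arm moves only by the shell command python3 -m handwheel 'ROWS' [OPENING]. ROWS is JSON, a list of rows, each a list of 6 numbers: the shift along the world's x, y, z each as a share of 1 m, from -1 to 1, then the turn, a rotation vector about the world's x, y, z each as a share of 2 rad, from -1 to 1. In form: [[dx, dy, dz, wx, wy, wz], ...]. A call has exactly 8 rows; each row is the pose to reach, as a shift and turn from the pose commanded when the call began; what a row does not reach only later rows make up. A row lasts 1/12 s, in which the tool goes at most 41.7 mm and 7.16 degrees, less where a joint would pass 70% of its speed; a pose out of reach is approached as far as the arm can. A call with a number of a shift or a turn outside -1 to 1 is refused whole. A call with a gripper value outside its range is refused whole. OPENING is the opening, from -1 (shut) to 1 (fully open), so that 0 is half open, set as the call begins (- or left out, the last holds). The fingers move at their own pace and stop on an object; the grip force is fixed at half the most. Time passes only in rows, so rows that repeat a pose let the fingers close, or fill a call up. It gives the time, the measured TCP pose, the force, the opening and the grip force at its end, in the units of the state.
- bot.read_state(): the state, without advancing time (a new reading comes with each control period).
- cams.capture(name): name is "scene" or "top"; returns (picture, depth): 400x640x3 uint8, blue, green, red; 400x640 float32, m along the optical axis (not along the pixel's ray), 0 where there is no reading.
- cams.calibration(name): a dict with "mtx" (3x3 intrinsics, pixels), "R" (3x3) and "t" (3): a world point X has camera coordinates R X + t. Camera axes: x right, y down, z forward; pixel columns grow to the right and rows downward; lengths in m; the calibration is good to about 2 mm. A picture is of the moment at which its call begins. calibration takes no time and is no camera call.
- bot.hand_in(): hands the job in; it is judged then, once.
Trained networks look in the newest picture that a camera, given by its name, has taken for a name from the list of things; names that differ only in an ending like _2 or _b are one class to them, and where a whole thing is asked for, a point or a joint stands for the part that bears it (a point fixed in the world has none). Each returns a list of dicts, best first, with "conf" (0 to 1); they miss things now and then, are a little off and sometimes report something else, mostly with a low value. They report only what shows in the picture. A call takes as long as a camera call.
- models.spot_in(query, camera): "position" ([column, row] in pixels, amid what is visible of it).
- models.tip_of(query, camera): "position" ([column, row] in pixels: a listed point, or the origin of a listed thing).
The state is a dict: "time_s": time; "joint_positions": joint angles; "qvel": joint speeds; "tau": joint torques, N m; "position": TCP position; "tcp_rot": TCP orientation; "force": force on the tool from outside, world axes, zero at the start; "moment": the same for the moment, N m; "opening": opening from 0.0 (shut) to 1.0 (fully open); "grasp_force": force on a finger pad.
Only numpy, scipy, OpenCV 4.12 (cv2) and the standard library are available. Lean on these libraries where they do the work, as an engineer would, in place of code of your own. Each camera call takes 0.05 s, during which the arm holds its last target. There are 200 camera calls.

## Working session

There is one attempt and no reset: what is moved stays moved. The work goes in short steps, Python scripts to look and compute and a shell command to move; the robot and the scene stay as the last step left them, time stands still between calls to the robot, and variables do not carry over. Pictures are saved under pics/ and viewed, at most 10 in all, crops included, and the job is handed in when it is done.

```bash
mkdir -p pics; cat > h.py <<'E'
import numpy as np, cv2
from rig import bot, cams, models
def ray(cam,px):
    c=cams.calibration(cam);K,R,t=map(np.array,(c["mtx"],c["R"],c["t"]))
    d=R.T@np.linalg.inv(K)@np.array([px[0],px[1],1.]); o=-R.T@t.ravel(); return o,d
def atz(cam,px,z):
    o,d=ray(cam,px); return o+d*(z-o[2])/d[2]
E
python3 - <<'E'
from h import *
np.set_printoptions(precision=4,suppress=True)
Z=dict(nest=0,tab_face=.05,lever_pivot=.05,lever_ball=.12246,control_box=0,dial_axis=.06,dial_post=.096,roll_a_mid=.0405,roll_b_mid=.04,roll_c_mid=.0285,tape_mid=.012,driver_grip=.015,cleaner_mid=.055,platen_mid=.009)
for c in("scene","top"):
    im,d=cams.capture(c); cv2.imwrite(f"pics/{c}0.png",im); print(c,ray(c,[320,200])[0])
    for k,z in Z.items():
        for r in models.tip_of(k,c)[:2]:
            print(k,round(r["conf"],2),np.round(r["position"],1),atz(c,r["position"],z))
print(bot.read_state())
E
```

```text
scene [ 1.2872 -0.3499  0.813 ]
nest 0.67 [371.1 200.4] [ 0.5811  0.1737 -0.    ]
nest 0.59 [354.3 185.5] [ 0.4971  0.1642 -0.    ]
tab_face 0.82 [357.1 163.4] [0.4572 0.196  0.05  ]
lever_pivot 0.72 [354.6 187.3] [0.5532 0.1292 0.05  ]
lever_ball 0.64 [350.1 162.5] [0.5228 0.1285 0.1225]
lever_ball 0.32 [271.8 235.1] [ 0.6782 -0.1781  0.1225]
control_box 0.68 [272.6 239.3] [ 0.5857 -0.1515 -0.    ]
dial_axis 0.97 [272.6 234.4] [ 0.6218 -0.1598  0.06  ]
dial_post 0.96 [250.8 214.2] [ 0.5613 -0.1925  0.096 ]
roll_a_mid 0.71 [408.5 205.4] [0.6844 0.2305 0.0405]
roll_b_mid 0.8 [414. 152.] [0.4831 0.4035 0.04  ]
roll_c_mid 0.61 [444.1 186.9] [0.66   0.3848 0.0285]
tape_mid 0.83 [295.  276.1] [ 0.7353 -0.1508  0.012 ]
tape_mid 0.33 [351.  162.9] [0.4038 0.2066 0.012 ]
driver_grip 0.75 [162.3 245.5] [ 0.4799 -0.4245  0.015 ]
driver_grip 0.41 [274.2 232.4] [ 0.5773 -0.1418  0.015 ]
cleaner_mid 0.87 [161.9 261.8] [ 0.5734 -0.4316  0.055 ]
platen_mid 0.83 [183.2 303.8] [ 0.6814 -0.4156  0.009 ]
top [ 0.3998 -0.0201  1.4321]
nest 0.61 [272.1 211.7] [0.5621 0.1966 0.    ]
tab_face 0.77 [266.9 2
[... 757 characters left out ...]
 214.] [ 0.5601 -0.4284  0.055 ]
platen_mid 0.67 [449.1 183.1] [ 0.673  -0.4176  0.009 ]
platen_mid 0.18 [269.  237.9] [0.4703 0.2022 0.009 ]
{'time_s': 1.5, 'joint_positions': array([ 60.5318,  30.2241,  82.0866,  -0.0006,  67.6896, -10.2268]), 'qvel': array([ 0.0142, -0.0403, -0.0323, -0.0145, -0.016 ,  0.0704]), 'tau': array([  0.0008, -44.0002, -17.698 ,   0.0635,   0.0504,  -0.    ]), 'position': array([0.2059, 0.5901, 0.2475]), 'tcp_rot': array([[-0.9441,  0.3295,  0.    ],
       [ 0.3295,  0.9441, -0.    ],
       [-0.    , -0.    , -1.    ]]), 'force': array([ 0.2941, -0.1701, -0.2101]), 'moment': array([-0.0009, -0.0223, -0.0262]), 'grasp_force': 0.0, 'opening': 1.0028168442364898}
```

View pics/scene0.png

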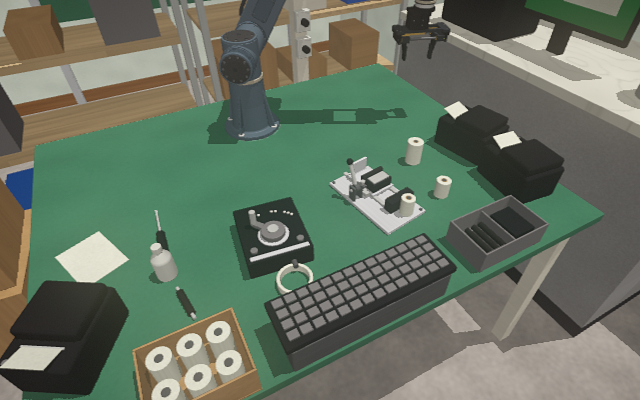

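View pics/top0.png

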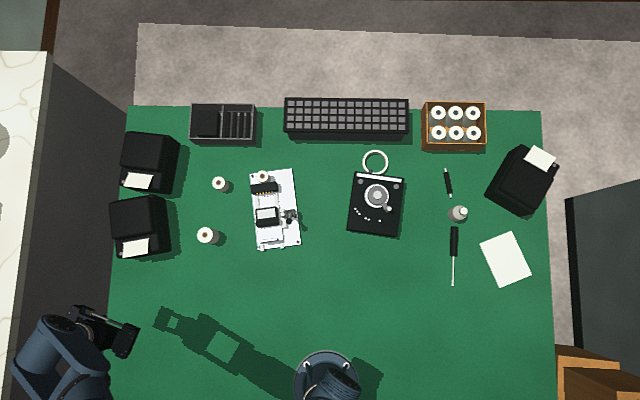

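The scene picture shows the nest at about (378,200), with its lever ball at (350,162). The control box is at (272,237), with the post at (251,214). In the top picture the nest is at (275,210), the box at (376,204) and the post near (388,208). Next I'll fit the outlines for yaw.

```bash
python3 - <<'E'
from h import *
np.set_printoptions(precision=4,suppress=True)
def cloud(c):
    im,d=cams.capture(c);k=cams.calibration(c);K,R,t=[np.array(k[x]) for x in("mtx","R","t")]
    v,u=np.mgrid[:400,:640]; P=np.linalg.inv(K)@np.stack([u.ravel(),v.ravel(),np.ones(u.size)])*d.ravel()
    return im,(R.T@(P-t.reshape(3,1))).T.reshape(400,640,3),d
for c in("top","scene"):
    im,W,d=cloud(c); g=im.min(2)
    box=(abs(W[...,0]-.59)<.2)&(abs(W[...,1]+.155)<.15)&(W[...,2]>.045)&(W[...,2]<.075)&(d>0)
    nest=(abs(W[...,0]-.57)<.2)&(abs(W[...,1]-.18)<.13)&(W[...,2]>.004)&(W[...,2]<.022)&(d>0)&(g>100)
    for n,m in(("box",box),("nest",nest)):
        m=cv2.morphologyEx(m.astype(np.uint8),cv2.MORPH_OPEN,np.ones((2,2)))
        l,lab,st,_=cv2.connectedComponentsWithStats(m)
        print(c,n,m.sum(),cv2.minAreaRect(np.float32(W[m>0][:,:2]*1000)), np.median(W[m>0][:,2]))
    def hi(n,cx,cy,r,z0,z1):
        m=(np.hypot(W[...,0]-cx,W[...,1]-cy)<r)&(W[...,2]>z0)&(W[...,2]<z1)&(d>0)
        p=W[m]; print(c,n,len(p),p.mean(0) if len(p) else'', p.min(0) if len(p) else '', p.max(0) if len(p) else '')
    hi("post",.565,-.19,.06,.098,.13); hi("ball",.515,.125,.05,.11,.15); hi("tab",.46,.2,.05,.058,.09)
    hi("hub",.62,-.16,.05,.068,.09);hi("nestmech",.56,.2,.1,.045,.06)
a=cv2.imread("pics/top0.png")[155:265,235:415]; cv2.imwrite("pics/topc.png",cv2.resize(a,None,fx=4.4,fy=4.4,interpolation=cv2.INTER_CUBIC))
a=cv2.imread("pics/scene0.png")[130:280,230:430]; cv2.imwrite("pics/scenec.png",cv2.resize(a,None,fx=4,fy=4,interpolation=cv2.INTER_CUBIC))
E
```

```text
top box 2665 ((539.305419921875, -153.10400390625), (195.16390991210938, 332.4985046386719), 76.78447723388672) 0.0588421339453928
top nest 1704 ((545.3524169921875, 130.08480834960938), (335.984130859375, 249.2299346923828), 9.323176383972168) 0.010709019716029151
top post 23 [ 0.5669 -0.1949  0.114 ] [ 0.5601 -0.2008  0.1014] [ 0.5748 -0.1883  0.121 ]
top ball 33 [0.5194 0.1219 0.1325] [0.5096 0.1129 0.1249] [0.5288 0.1321 0.1403]
top tab 45 [0.4609 0.1929 0.0671] [0.4536 0.1661 0.0619] [0.4679 0.2194 0.0748]
top hub 316 [ 0.6132 -0.162   0.0779] [ 0.5765 -0.1934  0.0683] [ 0.6465 -0.1306  0.0876]
top nestmech 555 [0.5783 0.2043 0.0533] [0.5065 0.108  0.0452] [0.6587 0.2641 0.06  ]
scene box 3301 ((872.16162109375, -189.09275817871094), (187.8164825439453, 870.0967407226562), 81.00051879882812) 0.06042417669417978
scene nest 1661 ((922.859375, 6.847412109375), (278.833251953125, 980.91455078125), 61.46897888183594) 0.01217188305701154
scene post 53 [ 0.5762 -0.1928  0.11  ] [ 0.5655 -0.1998  0.098 ] [ 0.581  -0.1836  0.119 ]
scene ball 57 [0.5295 0.1246 0.1267] [0.5192 0.1161 0.1108] [0.5388 0.1343 0.1395]
scene tab 60 [0.4681 0.1974 0.0667] [0.4596 0.1694 0.058 ] [0.4751 0.2245 0.072 ]
scene hub 466 [ 0.6225 -0.1613  0.0786] [ 0.5766 -0.1928  0.0681] [ 0.6539 -0.1256  0.0888]
scene nestmech 521 [0.5759 0.198  0.0537] [0.4627 0.1101 0.0451] [0.6596 0.268  0.06  ]
```

View pics/topc.png

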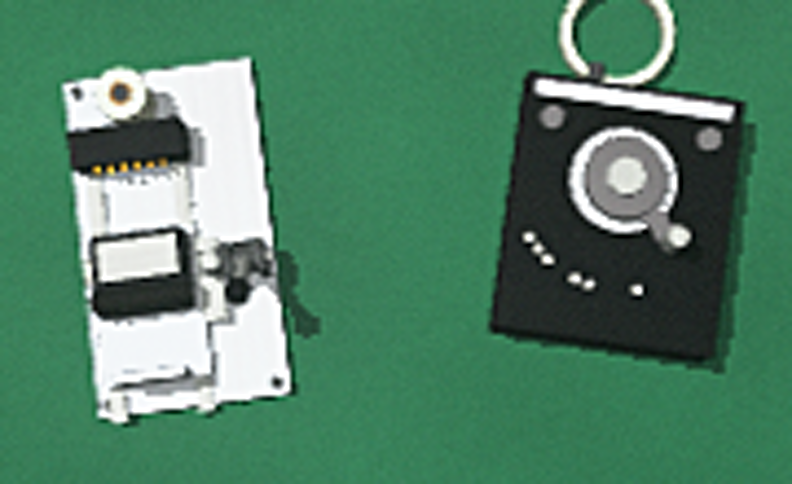

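View pics/scenec.png

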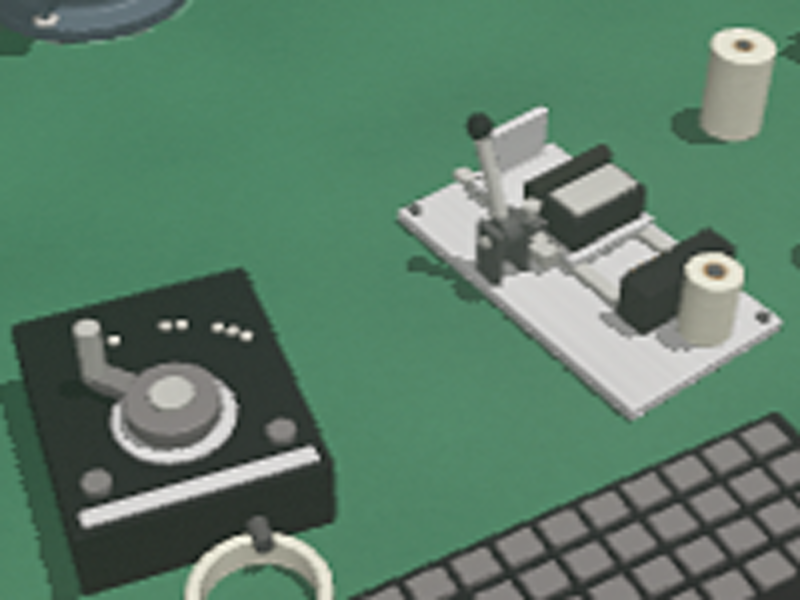

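The crops agree with the networks: the tab is at the near end, the lever leans towards the robot, and the dots lie from lower right to lower left. I'll fit both poses by least squares over these pixels and the networks' points.

```bash
python3 - <<'E'
from h import *
from scipy.optimize import least_squares
np.set_printoptions(precision=4,suppress=True)
T=lambda u,v:("top",235+(u+.5)/4.4-.5,155+(v+.5)/4.4-.5); S=lambda u,v:("scene",230+(u+.5)/4-.5,130+(v+.5)/4-.5)
def pr(c,P):
    k=cams.calibration(c);K,R,t=[np.array(k[x]) for x in("mtx","R","t")]
    p=K@(R@P+t.ravel());return p[:2]/p[2]
def fit(obs,x0):
    def f(x):
        c,s=np.cos(x[2]),np.sin(x[2]);r=[]
        for (cam,u,v),(X,Y,Z) in obs:
            r+=list(pr(cam,np.array([x[0]+c*X-s*Y,x[1]+s*X+c*Y,Z]))-[u,v])
        return np.array(r)
    o=least_squares(f,x0,loss="soft_l1");print(o.x,np.degrees(o.x[2]));print(f(o.x).reshape(-1,2).round(1).tolist());return o.x
n=[(T(63,83),(.145,.075,.012)),(T(250,58),(.145,-.075,.012)),(T(296,393),(-.125,-.075,.012)),(T(99,417),(-.125,.075,.012)),
(S(400,212),(-.125,-.075,.012)),(S(633,413),(.145,-.075,.012)),(S(778,320),(.145,.075,.012))]
N=fit(n,[.57,.18,.12])
a=lambda q,r,z:(r*np.cos(np.pi+.75-q),r*np.sin(np.pi+.75-q),z)
b=[(T(637,289),a(.5,.084,.06)),(T(581,281),a(1,.084,.06)),(T(538,248),a(1.5,.084,.06)),
(S(114,341),a(.5,.084,.06)),(S(173,324.5),a(1,.084,.06)),(S(232,331),a(1.5,.084,.06)),
(T(680,235),a(0,.06,.116)),(S(87,327),a(0,.06,.116)),(("scene",272.6,234.4),(0,0,.06)),(("top",376.2,195.3),(0,0,.06))]
B=fit(b,[.62,-.16,-.1])
R=lambda x,p:np.array(x[:2])+np.array([[np.cos(x[2]),-np.sin(x[2])],[np.sin(x[2]),np.cos(x[2])]])@p
def inv(x,p): return np.array([[np.cos(x[2]),np.sin(x[2])],[-np.sin(x[2]),np.cos(x[2])]])@(np.array(p)-x[:2])
for nm,p in dict(tab_s=(.4572,.196),tab_t=(.4598,.2025),piv_s=(.5532,.1292),piv_t=(.5361,.1235),ball_s=(.5228,.1285),ball_t=(.5167,.12),balldepth=(.524,.123),rolla=(.680,.226)).items(): print(nm,inv(N,p))
for q in(0,.5,1,1.5,1.9): print("post",q,R(B,a(q,.06,0)[:2]))
E
```

```text
[0.5659 0.1855 0.1603] 9.187195276766383
[[-0.2, -0.8], [-0.4, -1.0], [-0.9, -0.7], [0.3, -0.1], [-1.7, -0.7], [-1.0, -0.6], [0.1, -0.4]]
[ 0.6185 -0.1588 -0.1307] -7.486115317402081
[[-0.5, -0.5], [-0.2, -0.5], [-0.5, -0.5], [-0.5, -0.3], [-0.5, 0.1], [-0.5, -0.1], [-0.6, -0.5], [-0.9, -0.5], [-0.1, -1.0], [-0.3, -0.4]]
tab_s [-0.1056  0.0277]
tab_t [-0.102   0.0337]
piv_s [-0.0215 -0.0536]
piv_t [-0.0393 -0.0565]
ball_s [-0.0516 -0.0494]
ball_t [-0.059  -0.0568]
balldepth [-0.0513 -0.055 ]
rolla [0.1191 0.0217]
post 0 [ 0.5696 -0.1936]
post 0.5 [ 0.5589 -0.1659]
post 1 [ 0.5628 -0.1365]
post 1.5 [ 0.5803 -0.1125]
post 1.9 [ 0.6013 -0.1013]
```

Both poses fit to within about 1 px. Next I'll move above the front of the tab, with the gripper shut and its closing line along the nest's x.

```bash
python3 -m handwheel '[[0.018,-0.034,0,0,0,-0.05],[0.036,-0.068,0,0,0,-0.1],[0.054,-0.102,0,0,0,-0.15],[0.072,-0.136,0,0,0,-0.2],[0.09,-0.17,0,0,0,-0.25],[0.108,-0.204,0,0,0,-0.3],[0.126,-0.238,0,0,0,-0.35],[0.144,-0.272,0,0,0,-0.4]]' -1
python3 -m handwheel '[[0.018,-0.034,-0.01,0,0,-0.05],[0.036,-0.068,-0.02,0,0,-0.1],[0.054,-0.102,-0.03,0,0,-0.137],[0.069,-0.126,-0.05,0,0,-0.137],[0.069,-0.126,-0.08,0,0,-0.137],[0.069,-0.126,-0.11,0,0,-0.137],[0.069,-0.126,-0.13,0,0,-0.137],[0.069,-0.126,-0.13,0,0,-0.137]]'
```

```text
time_s: 2.27
position: [0.3505, 0.3165, 0.2478]
tcp_rot: [[-0.417, 0.909, 0.001], [0.909, 0.417, 0.0], [0.0, 0.001, -1.0]]
force: [0.8, 1.0, -0.3]
opening: 0.481
grasp_force: 0.0
time_s: 2.93
position: [0.4169, 0.1912, 0.1145]
tcp_rot: [[-0.159, 0.987, -0.007], [0.987, 0.159, -0.001], [-0.0, -0.007, -1.0]]
force: [-0.2, 0.1, -0.0]
opening: 0.008
grasp_force: 0.0
```

```bash
python3 -m handwheel '[[0,0,-0.015,0,0,0],[0,0,-0.03,0,0,0],[0,0,-0.045,0,0,0],[0,0,-0.052,0,0,0],[0,0,-0.052,0,0,0],[0.005,0.001,-0.052,0,0,0],[0.01,0.0016,-0.052,0,0,0],[0.01,0.0016,-0.052,0,0,0]]'
python3 - <<'E'
from h import *
a=[]
for c,(x,y) in(("scene",(300,110)),("top",(220,160))):
    im,d=cams.capture(c); a.append(cv2.resize(im[y:y+110,x:x+140],None,fx=2.8,fy=4 if 0 else 2.8,interpolation=cv2.INTER_CUBIC))
cv2.imwrite("pics/p1.png",np.hstack(a))
E
```

```text
time_s: 3.6
position: [0.4318, 0.1942, 0.0667]
tcp_rot: [[-0.16, 0.987, 0.005], [0.987, 0.16, 0.001], [0.0, 0.005, -1.0]]
force: [0.0, -0.4, 0.2]
opening: 0.008
grasp_force: 0.0
```

View pics/p1.png

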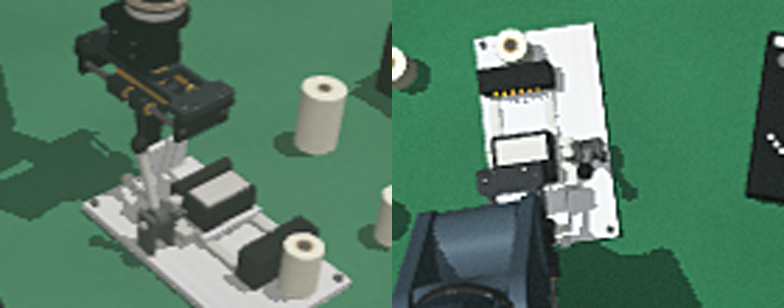

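The gripper stands in front of the tab, and its body runs clear of the lever (ball at about (152,145) in the left half). Pushing now.

```bash
python3 -m handwheel '[[0.007,0.0011,0,0,0,0],[0.014,0.0023,0,0,0,0],[0.021,0.0034,0,0,0,0],[0.028,0.0045,0,0,0,0],[0.035,0.0057,0,0,0,0],[0.042,0.0068,0,0,0,0],[0.049,0.0079,0,0,0,0],[0.054,0.0087,0,0,0,0]]'
python3 -m handwheel '[[0.002,0.0003,0,0,0,0],[0.004,0.0006,0,0,0,0],[0.006,0.001,0,0,0,0],[0.008,0.0013,0,0,0,0],[0.01,0.0016,0,0,0,0],[0.011,0.0018,0,0,0,0],[0.012,0.0019,0,0,0,0],[0.012,0.0019,0,0,0,0]]'
```

```text
time_s: 4.37
position: [0.4839, 0.2025, 0.0655]
tcp_rot: [[-0.16, 0.987, 0.0], [0.987, 0.16, 0.0], [-0.0, 0.0, -1.0]]
force: [-2.0, -1.9, 2.8]
opening: 0.006
grasp_force: 1.7
time_s: 5.03
position: [0.4952, 0.2043, 0.0655]
tcp_rot: [[-0.16, 0.987, 0.0], [0.987, 0.16, 0.0], [0.0, 0.0, -1.0]]
force: [-1.6, -1.5, 1.8]
opening: 0.009
grasp_force: 1.1
```

```bash
python3 -m handwheel '[[0.001,0.0002,0,0,0,0],[0.002,0.0003,0,0,0,0],[0.003,0.0005,0,0,0,0],[0.004,0.0006,0,0,0,0],[0.005,0.0008,0,0,0,0],[0.006,0.001,0,0,0,0],[0.006,0.001,0,0,0,0],[0.006,0.001,0,0,0,0]]'
python3 -m handwheel '[[0.001,0.0002,0,0,0,0],[0.001,0.0002,0,0,0,0],[0.002,0.0003,0,0,0,0],[0.002,0.0003,0,0,0,0],[0.003,0.0005,0,0,0,0],[0.003,0.0005,0,0,0,0],[0.003,0.0005,0,0,0,0],[0.003,0.0005,0,0,0,0]]'
```

```text
time_s: 5.7
position: [0.4975, 0.2047, 0.0653]
tcp_rot: [[-0.161, 0.987, -0.007], [0.987, 0.161, -0.002], [-0.0, -0.008, -1.0]]
force: [-7.4, -2.7, 5.9]
opening: 0.009
grasp_force: 4.6
time_s: 6.37
position: [0.4975, 0.2047, 0.0653]
tcp_rot: [[-0.161, 0.987, -0.014], [0.987, 0.161, -0.003], [-0.001, -0.014, -1.0]]
force: [-11.8, -3.8, 10.1]
opening: 0.007
grasp_force: 7.2
```

```bash
python3 -m handwheel '[[-0.012,-0.0019,0,0,0,0],[-0.024,-0.0038,0,0,0,0],[-0.036,-0.0058,0,0,0,0],[-0.036,-0.0058,0.03,0,0,0],[-0.036,-0.0058,0.06,0,0,0],[-0.034,-0.025,0.09,0,0,0],[-0.031,-0.058,0.09,0,0,0],[-0.0275,-0.09,0.09,0,0,0]]'
python3 - <<'E'
from h import *
im,d=cams.capture("scene"); a=im[120:220,300:440]
cv2.imwrite("pics/p2.png",cv2.resize(a,None,fx=5.5,fy=5.5,interpolation=cv2.INTER_CUBIC))
E
```

```text
time_s: 7.03
position: [0.4796, 0.1158, 0.158]
tcp_rot: [[-0.163, 0.987, 0.01], [0.987, 0.163, 0.0], [-0.001, 0.01, -1.0]]
force: [0.7, -0.3, 0.3]
opening: 0.006
grasp_force: 0.0
```

View pics/p2.png

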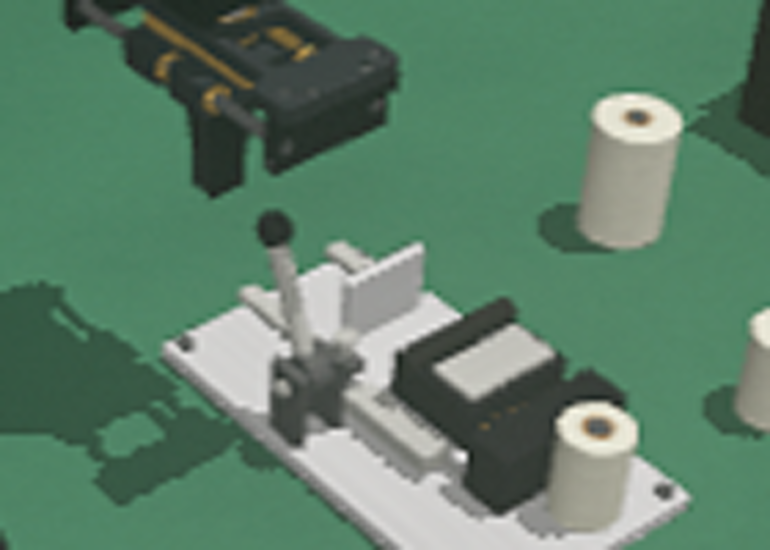

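The mechanism now sits against the stop block at (500,400), and the lever ball is still free at (275,228). Next I'll lower the gripper and push the lever over.

```bash
python3 -m handwheel '[[0,0,-0.02,0,0,0],[0,0,-0.04,0,0,0],[0,0,-0.047,0,0,0],[0,0,-0.047,0,0,0],[0.005,0.0008,-0.047,0,0,0],[0.01,0.0016,-0.047,0,0,0],[0.015,0.0024,-0.047,0,0,0],[0.02,0.0032,-0.047,0,0,0]]'
python3 -m handwheel '[[0.006,0.001,0,0,0,0],[0.012,0.0019,0,0,0,0],[0.018,0.0029,0,0,0,0],[0.024,0.0039,0,0,0,0],[0.03,0.0049,0,0,0,0],[0.036,0.0058,0,0,0,0],[0.04,0.0065,0,0,0,0],[0.04,0.0065,0,0,0,0]]'
```

```text
time_s: 7.75
position: [0.498, 0.1194, 0.1094]
tcp_rot: [[-0.161, 0.987, 0.003], [0.987, 0.161, 0.0], [-0.0, 0.003, -1.0]]
force: [-0.6, 0.3, 0.4]
opening: 0.001
grasp_force: 0.0
time_s: 8.42
position: [0.5382, 0.1256, 0.1085]
tcp_rot: [[-0.16, 0.987, 0.002], [0.987, 0.16, 0.0], [-0.0, 0.002, -1.0]]
force: [0.0, -0.4, -0.0]
opening: 0.006
grasp_force: 0.0
```

```bash
python3 -m handwheel '[[0.003,0.0005,0,0,0,0],[0.006,0.001,0,0,0,0],[0.009,0.0015,0,0,0,0],[0.012,0.0019,0,0,0,0],[0.015,0.0024,0,0,0,0],[0.018,0.0029,0,0,0,0],[0.019,0.0031,0,0,0,0],[0.02,0.0032,0,0,0,0]]'
python3 - <<'E'
from h import *
im,d=cams.capture("scene"); a=im[120:220,300:440]
cv2.imwrite("pics/p3.png",cv2.resize(a,None,fx=5.5,fy=5.5,interpolation=cv2.INTER_CUBIC))
E
```

```text
time_s: 9.08
position: [0.5561, 0.1287, 0.1083]
tcp_rot: [[-0.16, 0.987, -0.001], [0.987, 0.16, 0.0], [0.0, -0.001, -1.0]]
force: [-2.0, -0.1, 1.1]
opening: 0.009
grasp_force: 1.0
```

View pics/p3.png

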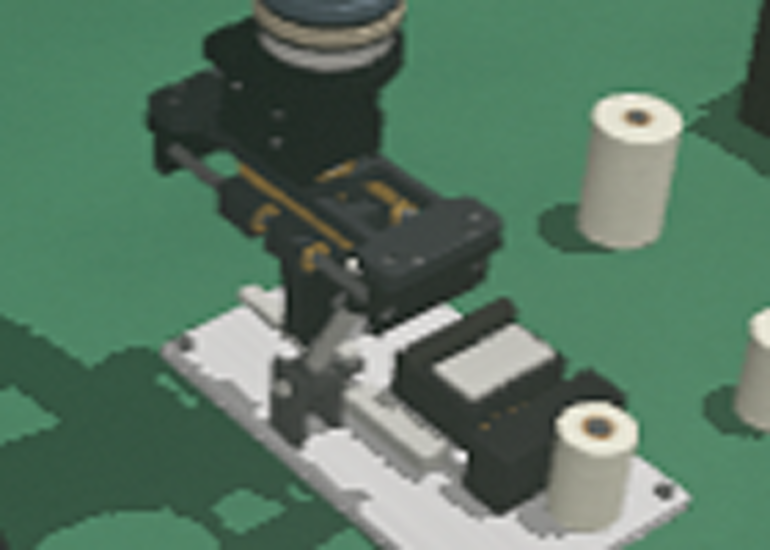

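The lever has passed upright, with the rod at (340,340). I'll keep going until it stops.

```bash
python3 -m handwheel '[[0.001,0.0002,0,0,0,0],[0.002,0.0003,0,0,0,0],[0.003,0.0005,0,0,0,0],[0.004,0.0006,0,0,0,0],[0.005,0.0008,0,0,0,0],[0.006,0.001,0,0,0,0],[0.007,0.0011,0,0,0,0],[0.008,0.0013,0,0,0,0]]'
python3 -m handwheel '[[0.001,0.0002,0,0,0,0],[0.002,0.0003,0,0,0,0],[0.003,0.0005,0,0,0,0],[0.004,0.0006,0,0,0,0],[0.005,0.0008,0,0,0,0],[0.006,0.001,0,0,0,0],[0.006,0.001,0,0,0,0],[0.006,0.001,0,0,0,0]]'
```

```text
time_s: 9.8
position: [0.5622, 0.1297, 0.1083]
tcp_rot: [[-0.161, 0.987, -0.005], [0.987, 0.161, -0.001], [0.0, -0.006, -1.0]]
force: [-7.8, -2.6, 3.8]
opening: 0.005
grasp_force: 4.0
time_s: 10.47
position: [0.5631, 0.13, 0.1079]
tcp_rot: [[-0.162, 0.987, -0.017], [0.987, 0.162, -0.003], [0.0, -0.017, -1.0]]
force: [-14.0, -4.2, 8.7]
opening: 0.006
grasp_force: 8.4
```

```bash
python3 -m handwheel '[[-0.012,-0.0019,0,0,0,0],[-0.025,-0.004,0,0,0,0],[-0.035,-0.0057,0,0,0,0],[-0.035,-0.0057,0.035,0,0,0],[-0.035,-0.0057,0.07,0,0,0],[-0.035,-0.04,0.08,0,0,0.03],[-0.035,-0.08,0.08,0,0,-0.05],[-0.035,-0.12,0.08,0,0,-0.1]]' -0.1
python3 - <<'E'
from h import *
out=[]
for c in("scene","top"):
    im,d=cams.capture(c)
    for k,z in(("lever_ball",.1225),("tab_face",.05),("dial_post",.096)):
        r=models.tip_of(k,c)[:1]
        for q in r: print(c,k,round(q["conf"],2),q["position"],atz(c,q["position"],z).round(4))
    if c=="scene": cv2.imwrite("pics/p4.png",cv2.resize(im[120:220,300:440],None,fx=5.5,fy=5.5,interpolation=cv2.INTER_CUBIC))
E
```

```text
time_s: 11.13
position: [0.5383, 0.0101, 0.1909]
tcp_rot: [[0.032, 0.999, 0.009], [0.999, -0.032, -0.001], [-0.001, 0.009, -1.0]]
force: [-1.2, 0.2, -0.2]
opening: 0.433
grasp_force: 0.0
scene lever_ball 0.5 [367.1, 177.9] [0.6053 0.1345 0.1225]
scene dial_post 0.91 [250.1, 215.2] [ 0.5639 -0.1954  0.096 ]
top lever_ball 0.61 [285.1, 199.0] [0.5899 0.138  0.1225]
top tab_face 0.71 [268.5, 227.1] [0.5043 0.199  0.05  ]
top dial_post 0.86 [388.2, 208.6] [ 0.5686 -0.1949  0.096 ]
```

View pics/p4.png

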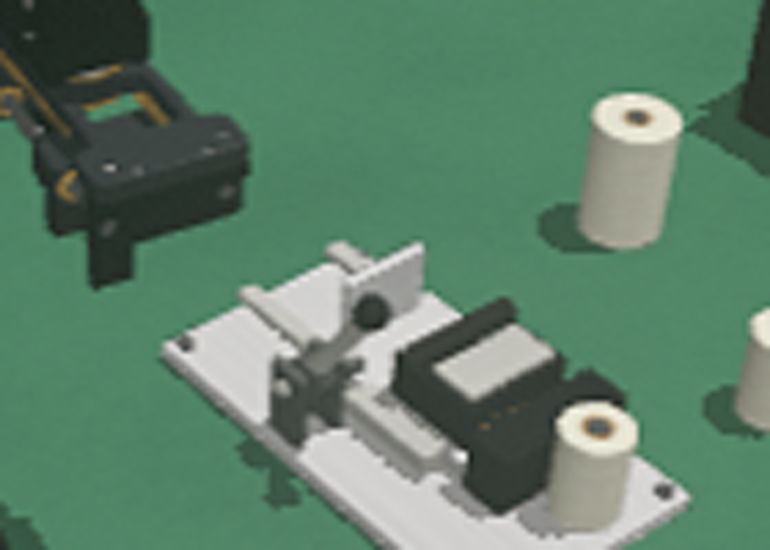

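```bash
python3 - <<'E'
from h import *
k=cams.calibration("scene");K,R,t=[np.array(k[x]) for x in("mtx","R","t")]
c,s=np.cos(.1603),np.sin(.1603)
for px in(-.008,-.014,-.02):
  for a in(0,.7,.9,1.0,1.1):
    X=px+.085*np.sin(a-.55);Z=.05+.085*np.cos(a-.55);Y=-.055
    p=K@(R@np.array([.5659+c*X-s*Y,.1855+s*X+c*Y,Z])+t.ravel());print(px,a,(p[:2]/p[2]).round(1),end=' ')
  print()
b=lambda u,v:(300+(u+.5)/5.5-.5,120+(v+.5)/5.5-.5)
print(b(275,228),b(371,312))
B=np.array([.6185,-.1588]);print(bot.read_state()["joint_positions"])
E
```

```text
-0.008 0 [348.4 163.1] -0.008 0.7 [361.6 169.7] -0.008 0.9 [365.4 173.9] -0.008 1.0 [367.2 176.2] -0.008 1.1 [368.9 178.7] 
-0.014 0 [347.1 162.1] -0.014 0.7 [360.2 168.7] -0.014 0.9 [364.  172.8] -0.014 1.0 [365.8 175.1] -0.014 1.1 [367.5 177.6] 
-0.02 0 [345.8 161.1] -0.02 0.7 [358.8 167.6] -0.02 0.9 [362.6 171.7] -0.02 1.0 [364.3 174. ] -0.02 1.1 [366.  176.5] 
(349.5909090909091, 161.04545454545456) (367.04545454545456, 176.3181818181818)
[-1.06564553e+01  2.80342283e+01  9.83613328e+01  2.30849518e-02
  5.35797622e+01 -9.13631954e+00]
```

```bash
python3 - <<'E'
from h import *
np.set_printoptions(precision=4,suppress=True)
for c in("top","scene"):
    im,d=cams.capture(c);k=cams.calibration(c);K,R,t=[np.array(k[x]) for x in("mtx","R","t")]
    v,u=np.mgrid[:400,:640]; P=np.linalg.inv(K)@np.stack([u.ravel(),v.ravel(),np.ones(u.size)])*d.ravel()
    W=(R.T@(P-t.reshape(3,1))).T.reshape(400,640,3)
    for n,cx,cy,r,z0,z1 in(("ball",.6,.135,.05,.11,.15),("tab",.515,.2,.04,.058,.09)):
        m=(np.hypot(W[...,0]-cx,W[...,1]-cy)<r)&(W[...,2]>z0)&(W[...,2]<z1)&(d>0)
        p=W[m];print(c,n,len(p),p.mean(0),p.min(0),p.max(0))
E
```

```text
top ball 35 [0.5943 0.1335 0.1253] [0.582  0.1251 0.1106] [0.6063 0.1422 0.134 ]
top tab 47 [0.509  0.2021 0.0673] [0.5028 0.1747 0.0597] [0.5172 0.2282 0.0722]
scene ball 43 [0.6029 0.1353 0.1255] [0.588  0.1287 0.1102] [0.6122 0.1463 0.1328]
scene tab 68 [0.5168 0.204  0.0666] [0.508  0.177  0.0582] [0.5242 0.2333 0.0747]
```

The ball moved about 75 mm and ended lower than it started. That fits a start near 0.19 rad and an end near 1.1. The tab moved 49 mm until it met the hard stop, and no gap to the stop block is left, so carriage and lever are done. Next is the dial post.

```bash
python3 -m handwheel '[[0.004,-0.026,0,0,0,-0.057],[0.008,-0.052,0,0,0,-0.115],[0.012,-0.078,0,0,0,-0.172],[0.016,-0.104,0,0,0,-0.23],[0.02,-0.13,0,0,0,-0.287],[0.024,-0.156,0,0,0,-0.345],[0.028,-0.182,0,0,0,-0.402],[0.032,-0.204,0,0,0,-0.46]]' 0.1
python3 -m handwheel '[[0,0,0,0,0,0],[0,0,0,0,0,0],[0,0,0,0,0,0],[0,0,0,0,0,0],[0,0,-0.01,0,0,0],[0,0,-0.02,0,0,0],[0,0,-0.03,0,0,0],[0,0,-0.035,0,0,0]]'
```

```text
time_s: 12.3
position: [0.5679, -0.1939, 0.1884]
tcp_rot: [[0.815, 0.579, 0.0], [0.579, -0.815, -0.0], [0.0, 0.0, -1.0]]
force: [1.3, 0.1, 0.1]
opening: 0.549
grasp_force: 0.0
time_s: 12.97
position: [0.5663, -0.1919, 0.1513]
tcp_rot: [[0.812, 0.583, -0.003], [0.583, -0.812, 0.002], [-0.002, -0.003, -1.0]]
force: [0.2, -0.4, -0.2]
opening: 0.555
grasp_force: 0.0
```

```bash
python3 -m handwheel '[[0.002,-0.001,-0.01,0,0,0],[0.003,-0.001,-0.02,0,0,0],[0.003,-0.001,-0.03,0,0,0],[0.003,-0.001,-0.04,0,0,0],[0.003,-0.001,-0.04,0,0,0],[0.003,-0.001,-0.04,0,0,0],[0.003,-0.001,-0.04,0,0,0],[0.003,-0.001,-0.04,0,0,0]]'
python3 -m handwheel '[[0,0,0,0,0,0],[0,0,0,0,0,0],[0,0,0,0,0,0],[0,0,0,0,0,0],[0,0,0,0,0,0],[0,0,0,0,0,0],[0,0,0,0,0,0],[0,0,0,0,0,0]]' -1
```

```text
time_s: 13.63
position: [0.5708, -0.1943, 0.1141]
tcp_rot: [[0.813, 0.582, 0.001], [0.582, -0.813, -0.001], [0.001, 0.001, -1.0]]
force: [0.1, -0.0, 0.0]
opening: 0.552
grasp_force: 0.0
time_s: 14.3
position: [0.5698, -0.1932, 0.1135]
tcp_rot: [[0.813, 0.582, -0.002], [0.582, -0.813, 0.001], [-0.0, -0.002, -1.0]]
force: [-0.9, 2.8, 3.2]
opening: 0.171
grasp_force: 30.0
```

```bash
python3 - <<'E'
from h import *
for i in range(3):
  s=bot.read_state();print(s["position"],s["opening"],s["grasp_force"],s["force"].round(1)); im,d=cams.capture("scene")
cv2.imwrite("pics/p5.png",cv2.resize(im[170:280,200:340],None,fx=5.4,fy=5.4,interpolation=cv2.INTER_CUBIC))
p=np.array(s["position"])[:2]-[.6185,-.1588];print(np.hypot(*p),np.degrees(np.arctan2(p[1],p[0]))%360)
# chord steps, post path relative to q=0
B=np.array([.6185,-.1588]);g=lambda q:B+.06*np.array([np.cos(np.pi+.75-.1307-q),np.sin(np.pi+.75-.1307-q)])
for q in np.arange(0,1.65,.1): print(round(q,2),(g(q)-g(0)).round(4))
E
```

```text
[ 0.5697727  -0.19322082  0.11354705] 0.17130098274318226 29.99761734623462 [-0.9  2.8  3.2]
[ 0.5697719  -0.19324523  0.11355467] 0.17630372232459157 29.99773805961013 [-1.   2.4  2.4]
[ 0.5697851  -0.19325013  0.11354661] 0.16999357189318587 29.99791033565998 [-1.9  3.3  2.8]
0.05966533803898604 215.26712864015533
0.0 [0. 0.]
0.1 [-0.0032  0.0051]
0.2 [-0.0059  0.0104]
0.3 [-0.0081  0.016 ]
0.4 [-0.0097  0.0218]
0.5 [-0.0107  0.0277]
0.6 [-0.0111  0.0337]
0.7 [-0.0109  0.0397]
0.8 [-0.0102  0.0456]
0.9 [-0.0088  0.0514]
1.0 [-0.0068  0.0571]
1.1 [-0.0043  0.0626]
1.2 [-0.0013  0.0677]
1.3 [0.0022 0.0726]
1.4 [0.0062 0.0771]
1.5 [0.0107 0.0811]
1.6 [0.0155 0.0847]
```

View pics/p5.png

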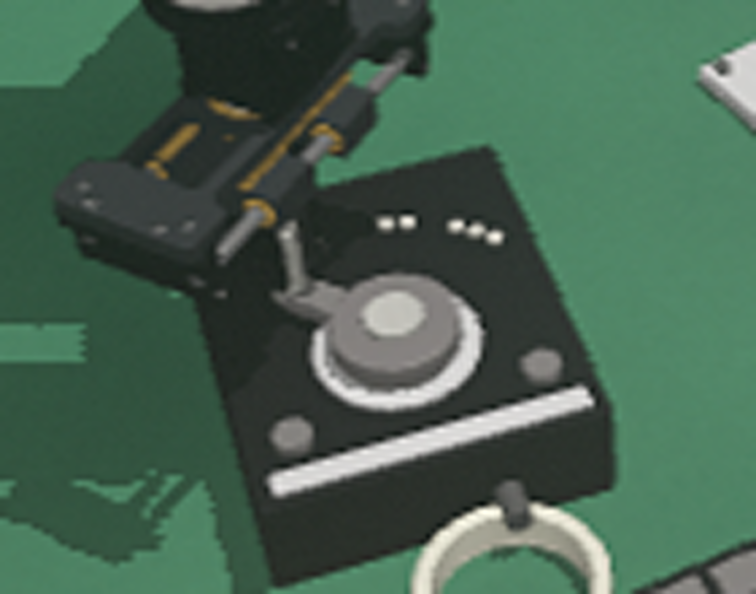

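The post is gripped at (292,255) in the crop. Its radius (59.7 mm) and bearing (215°) match the fit. Turning clockwise along the arc now.

```bash
python3 -m handwheel '[[-0.002,0.003,0,0,0,-0.03],[-0.0037,0.006,0,0,0,-0.06],[-0.0059,0.0104,0,0,0,-0.1],[-0.0071,0.0132,0,0,0,-0.125],[-0.0081,0.016,0,0,0,-0.15],[-0.009,0.019,0,0,0,-0.175],[-0.0097,0.0218,0,0,0,-0.2],[-0.0107,0.0277,0,0,0,-0.25]]'
python3 - <<'E'
from h import *
s=bot.read_state();p=s["position"][:2]-[.6185,-.1588];print(np.hypot(*p),np.pi+.75-.1307-np.arctan2(p[1],p[0])%(2*np.pi),s["grasp_force"])
E
```

```text
time_s: 15.12
position: [0.56, -0.1696, 0.1137]
tcp_rot: [[0.993, 0.121, 0.001], [0.121, -0.993, -0.006], [-0.0, 0.006, -1.0]]
force: [-3.4, -6.1, 0.5]
opening: 0.177
grasp_force: 30.0
0.059479963092888326 0.4364692755423034 30.02626417670399
```

```bash
python3 -m handwheel '[[-0.0004,0.006,0,0,0,-0.05],[-0.0003,0.009,0,0,0,-0.075],[-0.0002,0.012,0,0,0,-0.1],[0.0001,0.015,0,0,0,-0.125],[0.0005,0.0179,0,0,0,-0.15],[0.0012,0.0208,0,0,0,-0.175],[0.0019,0.0237,0,0,0,-0.2],[0.0039,0.0294,0,0,0,-0.25]]'
python3 -m handwheel '[[0,0,0,0,0,0],[0,0,0,0,0,0],[0,0,0,0,0,0],[0,0,0,0,0,0],[0,0,0,0,0,0],[0,0,0,0,0,0],[0,0,0,0,0,0],[0,0,0,0,0,0]]'
python3 - <<'E'
from h import *
s=bot.read_state();p=s["position"][:2]-[.6185,-.1588];print(np.hypot(*p),np.pi+.75-.1307-np.arctan2(p[1],p[0])%(2*np.pi),s["grasp_force"])
E
```

```text
time_s: 15.78
position: [0.5615, -0.1392, 0.1136]
tcp_rot: [[0.929, -0.37, -0.005], [-0.37, -0.929, -0.004], [-0.003, 0.005, -1.0]]
force: [-7.3, -4.1, 5.0]
opening: 0.174
grasp_force: 30.0
time_s: 16.45
position: [0.562, -0.1376, 0.1136]
tcp_rot: [[0.93, -0.369, -0.004], [-0.369, -0.93, -0.001], [-0.003, 0.002, -1.0]]
force: [-4.6, -1.1, 5.0]
opening: 0.175
grasp_force: 30.0
0.06039296637349735 0.9786218903809529 30.002138782292604
```

```bash
python3 -m handwheel '[[0.0025,0.0055,0,0,0,-0.05],[0.004,0.0081,0,0,0,-0.075],[0.0055,0.0106,0,0,0,-0.1],[0.0072,0.0131,0,0,0,-0.125],[0.009,0.0155,0,0,0,-0.15],[0.011,0.0178,0,0,0,-0.175],[0.013,0.02,0,0,0,-0.2],[0.0152,0.0221,0,0,0,-0.225]]'
python3 -m handwheel '[[0.0023,0.0019,0,0,0,-0.025],[0.0023,0.0019,0,0,0,-0.025],[0.0023,0.0019,0,0,0,-0.025],[0.0023,0.0019,0,0,0,-0.025],[0.0023,0.0019,0,0,0,-0.025],[0.0023,0.0019,0,0,0,-0.025],[0.0023,0.0019,0,0,0,-0.025],[0.0023,0.0019,0,0,0,-0.025]]'
python3 - <<'E'
from h import *
for i in range(2):
 s=bot.read_state();p=s["position"][:2]-[.6185,-.1588];print(np.hypot(*p),np.pi+.75-.1307-np.arctan2(p[1],p[0])%(2*np.pi),s["grasp_force"],s["force"].round(1))
 im,d=cams.capture("scene")
print(models.tip_of("dial_post","scene")[:1])
im2,d=cams.capture("top")
f=lambda a:cv2.resize(a,None,fx=4,fy=4,interpolation=cv2.INTER_CUBIC)
cv2.imwrite("pics/p6.png",np.hstack([f(im[180:280,220:320]),f(im2[160:260,330:430])]))
E
```

```text
time_s: 17.12
position: [0.5752, -0.1156, 0.1135]
tcp_rot: [[0.676, -0.737, -0.008], [-0.737, -0.676, -0.001], [-0.005, 0.007, -1.0]]
force: [-9.2, -3.1, 7.5]
opening: 0.177
grasp_force: 30.0
time_s: 17.78
position: [0.5784, -0.1125, 0.1135]
tcp_rot: [[0.639, -0.769, -0.006], [-0.769, -0.639, 0.001], [-0.005, 0.004, -1.0]]
force: [-7.4, 1.2, 7.2]
opening: 0.172
grasp_force: 30.0
0.061265882503700485 1.4758085512880235 30.010328334756196 [-7.4  1.2  7.2]
0.061273300849871704 1.475542394036136 30.010294443927705 [-7.6  1.   6.8]
[{'position': [278.9, 206.2], 'conf': 0.62}]
```

View pics/p6.png

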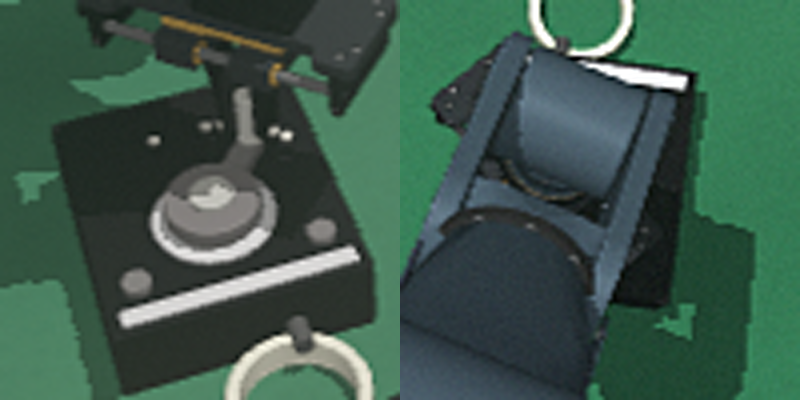

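The arm points at the three dots in the left half (280,132), at q ≈ 1.48. The tangential force is about 4.9 N against the expected 6 N, so I'll nudge it about 1 mm further.

```bash
python3 -m handwheel '[[0.0005,0.0004,0,0,0,-0.003],[0.001,0.0008,0,0,0,-0.006],[0.001,0.0008,0,0,0,-0.006],[0.001,0.0008,0,0,0,-0.006],[0.001,0.0008,0,0,0,-0.006],[0.001,0.0008,0,0,0,-0.006],[0.001,0.0008,0,0,0,-0.006],[0.001,0.0008,0,0,0,-0.006]]'
python3 - <<'E'
from h import *
F=[]
for i in range(8):
 s=bot.read_state();F.append(s["force"]);im,d=cams.capture("scene")
f=np.mean(F,0)
for B in([.6185,-.1588],[.6176,-.1578]):
 p=s["position"][:2]-B;u=p/np.hypot(*p);print(np.hypot(*p),np.degrees(np.arctan2(p[1],p[0])),"tang",f[:2]@[-u[1],u[0]],"rad",f[:2]@u)
print(s["position"],s["grasp_force"])
E
```

```text
time_s: 18.65
position: [0.5787, -0.1121, 0.1135]
tcp_rot: [[0.63, -0.777, -0.008], [-0.777, -0.63, 0.0], [-0.005, 0.006, -1.0]]
force: [-9.0, 0.5, 6.5]
opening: 0.171
grasp_force: 30.0
0.06127197415440213 130.40435735254945 tang 6.455036155826163 rad 5.375702945249057
0.059927136628452914 130.36882682005464 tang 6.458368521045428 rad 5.371698984022828
[ 0.57878487 -0.11214206  0.11353723] 30.019950130954385
```

```bash
python3 -c "
from rig import bot
print(bot.hand_in())"
```

```text
the job is handed in; nothing more can be done
None
```

The job is handed in at about 19 s: the carriage is home against the stop block, the lever measured at about 1.1 rad (locked), the gripper is holding the dial at about 1.49–1.50 rad (third click), and the arm never went near the loose items; the judge's verdict was not shown.

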